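# Unscrew the left-hand lock knob of a cutter-disc stand

### The arm

A 6-joint arm with a two-finger parallel gripper is mounted at the origin on the work surface. World frame = base frame: x ahead of the robot, y to its left, z up, the work surface at z = 0. Lengths are in m, angles in degrees, forces in N, time in s.
With the tool pointing down it reaches from about 0.3 to 0.775 m from the base axis. Payload 14.6 kg.
Tool frame: the origin (TCP) lies at the very end of the fingers, on their centre line; the grasp point (between the pads) lies 19 mm behind it; z points along the fingers, y is the line along which they close (so a half turn about z gives the same grasp; the last joint's range is limited). The gripper opens to 94 mm and grips with 3 to 60 N. Pads are 16 mm wide; open, the fingers measure 119 mm over their backs; the gripper's body (75 mm by 177 mm) begins 78 mm behind the grasp point.
Start: joints at [-68.388, 17.183, 87.147, -0, 75.671, -3.816], TCP at [0.236, -0.497, 0.205] pointing down, gripper open.
Joint ranges: [-173.82, 173.82], [-45.26, 126.66], [13.44, 144.39], [-59.66, 239.66], [0, 175.72], [-146.38, 146.38]. Speed limits (degrees/s): [127.2, 127.2, 147.25, 180, 180, 180].

### API

Orientations are given as a 3x3 rotation matrix whose columns are the frame's x, y, z axes.
In Python, from plant import manip, camera gives the robot as it stands. The module is installed in compiled form; this text tells all that it offers.
- The arm moves only by the tool drive_tool, never from a script. Its argument "motion" is text: rows parted by semicolons, each of 7 numbers parted by spaces: the shift along the tool's x, y, z in m, then the turn, a rotation vector about the tool's x, y, z in degrees, then the finger opening in m, from 0 to 0.094. In form: dx dy dz ax ay az jaw; .... A call has exactly 10 rows; each row shifts and turns the commanded pose from where the row before left it, along the tool's axes as they then stand; what a row does not reach is not made up. A row lasts 1/12 s, in which the tool goes at most 41.7 mm and 7.16 degrees, less where a joint would pass 70% of its speed; a pose out of reach is approached as far as the arm can. A call with a gripper value outside its range is refused whole. The fingers move at their own pace and stop on an object; "newtons" is the grip in N (left out, the last holds). Time passes only in rows, so rows that do not move let the fingers close, or fill a call up. It gives the time, the measured TCP pose, the force, the opening and the grip force at its end, in the units of the state.
- manip.get_state(): the state, without advancing time (a new reading comes with each control period).
- camera(name): name is "scene" or "top" or "wrist"; returns a dict with "frame" (400x640x3 uint8, blue, green, red), "z_map" (400x640 float32, m along the optical axis (not along the pixel's ray), 0 where there is no reading), "fx", "fy", "cx", "cy" (pixels), "dist" ([k1, k2, p1, p2, k3] as OpenCV has them; the pictures are not rectified), "R" (3x3) and "t" (3): a world point X has camera coordinates R X + t; the wrist camera has in their place "hand_eye" (4x4, takes a point from camera to tool coordinates, whose origin is the TCP and whose axes are the flange's). Camera axes: x right, y down, z forward; pixel columns grow to the right and rows downward; lengths in m; the calibration is good to about 2 mm. A picture is of the moment at which its call begins: read the wrist's pose just before it.
- manip.sign_off(): hands the job in; it is judged then, once.
The state is a dict: "clock": time; "joint_positions": joint angles; "joint_vel": joint speeds; "joint_torque": joint torques, N m; "position": TCP position; "orientation": TCP orientation; "force": force on the tool from outside, world axes, zero at the start; "wrist_torque": the same for the moment, N m; "gripper_width": finger opening in m; "gripper_force": force on a finger pad.
Only numpy, scipy, OpenCV 4.12 (cv2) and the standard library are available. Lean on these libraries where they do the work, as an engineer would, in place of code of your own. Each camera call takes 0.05 s, during which the arm holds its last target. There are 200 camera calls.

### The job

One of the two lock knobs on the cutter-disc stands has an engraved cross on top: that marks a left-hand thread. Unscrew it clockwise by feel, without forcing it against its thread, lift it straight off its spindle and set it down upright in the open steel tray, not dropping it. Leave the plain knob and everything else as they are.

Things in the scene. Friction and masses are not known exactly. Their poses are not given: they have to be found in the camera images.
- marked_knob: The knob to take off: aluminium, about 120 g, 68 mm tall. Round skirt 52 mm across, 30 mm tall; on it a bar-shaped wing 60 mm long (along x), 20 mm wide (y), from 30 to 68 mm up, a dark cross engraved in its top. Origin: centre of the skirt's underside; z up along the thread axis. Hollow below. It has 2 mm of sideways play on its spindle; a spring washer presses it up with about 6 N.
- marked_wing (a point): On the marked knob's axis, 56 mm above its underside, 12 mm below the wing's top, 26 mm above the skirt; axes as the knob's. Grasp here from above, across the 20 mm width, the fingertips clear of the skirt.
- disc_stand: Fixed stand carrying the marked knob: round grey base 144 mm across with a steel cutter disc on it, whose top (the knob's seat) is 36 mm above the bench. Origin: centre of its underside. A steel spindle 22 mm tall rises from the disc, hidden in the knob; the freed knob must rise 24 mm to clear it.
- plain_knob (a joint): Turning angle (rad) of the other, plain knob of the same shape but without the engraved mark, on the other stand; about 0 at the start, to be left alone.
- plain_wing (a point): On the axis of the plain knob, in the middle of its wing.
- tray: Open steel tray, fixed to the bench, 150 mm (its x) by 120 mm (its y), 25 mm tall, walls and floor 3 mm. Origin: centre of its underside on the bench.
- soup_can: Bystander: can 66 mm across, 100 mm tall, standing. Origin at its underside.
- bean_can: Bystander: can 74 mm across, 110 mm tall, standing. Origin at its underside.
- mix_carton: Bystander: carton 50 by 100 by 60 mm tall. Origin at its underside.
- thread (a point): On the marked knob's axis at its underside: steep left-hand lug thread. Clockwise from above the knob rises about 4 mm and comes free after about 0.3 to 1.7 rad, different each time, not visible; about 0.35 rad beyond it meets a hard stop, still free to lift. It stays where it is let go. Turning takes about 0.05 N m. Over 30 N in all its contacts with the stand (12 N of that from the spring) is forcing: keep the hand load under 10 N.

How it is judged (in metres and radians):
On the way:
1. the marked knob is unscrewed and lifted straight off its spindle (z of marked_knob in the frame of disc_stand above 0.06 m and horizontal distance between marked_knob and disc_stand below 0.03 m), for 0.05 s.
At the end, for the whole second after the job is handed in: The marked knob stands upright (within 0.12 rad) on the floor of the tray, at rest, inside the tray's walls (x of marked_knob in the frame of tray between -0.06 and 0.06 m and y of marked_knob in the frame of tray between -0.045 and 0.045 m and height (world z) of marked_knob below 0.008 m and angle between marked_knob's own z axis and vertical below 0.12 rad and linear speed of marked_knob below 0.02 m/s); the robot touches nothing.
It fails at once if the marked knob is forced against its thread or stand (more than 30 N) (contact force between marked_knob and disc_stand above 30 N).
It fails at once if the knob is dropped (linear speed of marked_knob above 0.9 m/s and contact force between the fingers and marked_knob below 0.1 N).
It fails at once if the plain knob is turned (value of joint plain_knob above 0.2 rad or value of joint plain_knob below -0.2 rad).
It fails at once if a can or the carton is disturbed (distance of any of soup_can, bean_can, mix_carton from where it was at the start of the episode above 0.03 m).
It also fails if it takes over 72 s, if anything falls off the work surface, if the arm or the gripper's body presses on something with over 40 N, if the wrist force passes 120 N, or if a joint passes its speed limit or range.

## Working session

There is one attempt and no reset: what is moved stays moved. The work goes in short steps, Python scripts to look and compute and a tool call to move; the robot and the scene stay as the last step left them, time stands still between calls to the robot, and variables do not carry over. Pictures are saved under pics/ and viewed, at most 10 in all, crops included, and the job is handed in when it is done.

Besides the shell and the picture viewer there is one more tool, called after "Request:" by a JSON object that holds its "name" and its "arguments". drive_tool: Moves the arm, as the interface text tells. Its arguments: {"type":"object","properties":{"motion":{"type":"string"},"newtons":{"type":"number"}},"required":["motion"]}

```bash
mkdir -p pics; cat > h.py <<'E'
import numpy as np, cv2, json
from plant import manip, camera
def rays(c,uv):
    K=np.array([[c["fx"],0,c["cx"]],[0,c["fy"],c["cy"]],[0,0,1.]])
    p=cv2.undistortPoints(np.array(uv,float).reshape(-1,1,2),K,np.array(c["dist"],float)).reshape(-1,2)
    return np.c_[p,np.ones(len(p))]
def cast(c,uv,z):
    d=rays(c,uv)
    if "hand_eye" in c:
        T=c["T"]@np.array(c["hand_eye"]); R=T[:3,:3]; o=T[:3,3]; D=d@R.T
    else:
        R=np.array(c["R"]);o=-R.T@np.array(c["t"]); D=d@R
    return o+D*((z-o[2])/D[:,2])[:,None]
def grab(n):
    s=manip.get_state(); c=camera(n)
    if n=="wrist":
        T=np.eye(4);T[:3,:3]=np.array(s["orientation"]);T[:3,3]=s["position"];c["T"]=T
    return c
E
python3 - <<'E'
from h import *
import pickle
s=manip.get_state();print({k:np.round(v,3).tolist() for k,v in s.items()})
for n in("top","scene"):
    c=grab(n);pickle.dump(c,open(n+".pkl","wb"));cv2.imwrite(f"pics/{n}0.png",c["frame"])
E
```

```text
{'clock': 0.0, 'joint_positions': [-68.388, 17.216, 87.181, -0.0, 75.672, -3.815], 'joint_vel': [0.002, 0.072, -0.047, 0.001, -0.068, 0.116], 'joint_torque': [-0.001, -53.181, -35.274, 0.071, 0.024, -0.0], 'position': [0.236, -0.496, 0.205], 'orientation': [[0.903, 0.429, -0.0], [0.429, -0.903, 0.001], [0.0, -0.001, -1.0]], 'force': [-0.913, -0.893, 0.449], 'wrist_torque': [-0.043, 0.048, 0.036], 'gripper_force': 0.0, 'gripper_width': 0.094}
```

View pics/top0.png

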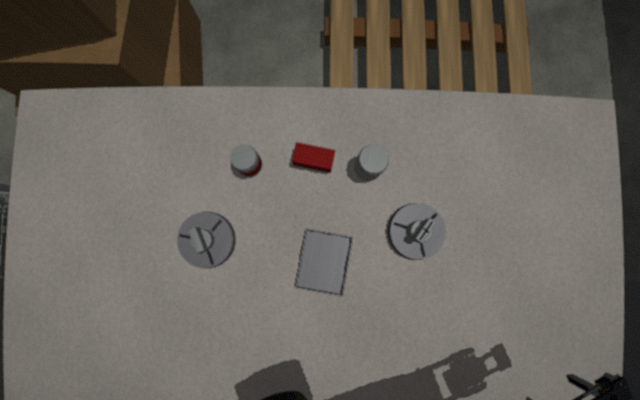

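View pics/scene0.png

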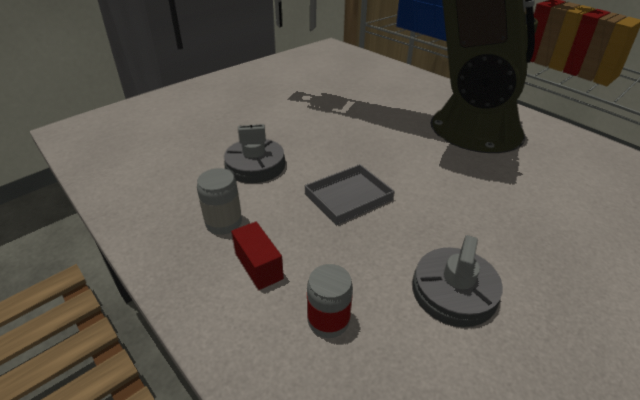

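The top view shows the stands at about (206,240) and (417,231), and the tray at (324,262). The right knob seems to have dark marks on it, so I'll measure and zoom in.

```bash
python3 - <<'E'
from h import *
import pickle
c=pickle.load(open("top.pkl","rb"));f=c["frame"]
a=[cv2.resize(f[v-40:v+40,u-40:u+40],(400,400),interpolation=cv2.INTER_CUBIC) for u,v in((206,240),(417,231))]
cv2.imwrite("pics/crop.png",np.clip(np.hstack(a)*1.5,0,255).astype(np.uint8))
print(cast(c,[(206,240),(417,231)],.036).round(3))
print("tray",cast(c,[(305,230),(352,237),(342,295),(295,287)],.025).round(3))
print("cans/carton",cast(c,[(245,157),(373,160)],.1).round(3),cast(c,[(313,157)],.06).round(3))
E
```

```text
[[ 0.538  0.269  0.036]
 [ 0.57  -0.254  0.036]]
tray [[ 0.568  0.024  0.025]
 [ 0.553 -0.094  0.025]
 [ 0.409 -0.071  0.025]
 [ 0.427  0.046  0.025]]
cans/carton [[ 0.735  0.166  0.1  ]
 [ 0.733 -0.135  0.1  ]] [[0.746 0.007 0.06 ]]
```

View pics/crop.png

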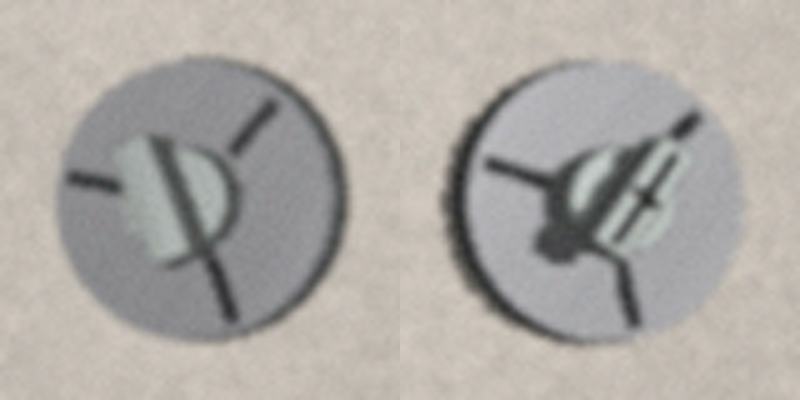

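The right knob is the marked one: the cross centre is near (427,231) in the top view. Next I'll compute the wing direction and the approach.

```bash
python3 - <<'E'
from h import *
import pickle
c=pickle.load(open("top.pkl","rb"))
p=cast(c,[(426.6,230.6),(421,239.4),(432.6,222)],.104);print(p.round(3))
d=p[2]-p[1];print("wing yaw",np.degrees(np.arctan2(d[1],d[0])))
s=manip.get_state();R=np.array(s["orientation"]);P=np.array(s["position"])
print("tool x yaw",np.degrees(np.arctan2(R[1,0],R[0,0])))
print("tool shift",R.T@(p[0]-P))
s=np.array([.57,-.254])
E
```

```text
[[ 0.57  -0.259  0.104]
 [ 0.549 -0.246  0.104]
 [ 0.59  -0.274  0.104]]
wing yaw -34.010134310110104
tool x yaw 25.428615105519565
tool shift [ 0.40294675 -0.07086773  0.10105728]
```

Request:
{"name": "drive_tool", "arguments": {"motion": "0.02 -0.004 0 0 0 0 0.094; 0.04 -0.007 0 0 0 0 0.094; 0.04 -0.007 0 0 0 0 0.094; 0.04 -0.007 0 0 0 0 0.094; 0.04 -0.007 0 0 0 0 0.094; 0.04 -0.007 0 0 0 0 0.094; 0.04 -0.007 0 0 0 0 0.094; 0.04 -0.007 0 0 0 0 0.094; 0.04 -0.007 0 0 0 0 0.094; 0.04 -0.007 0 0 0 0 0.094", "newtons": 20}}

```text
clock: 0.93
position: [0.5519, -0.2714, 0.2052]
orientation: [[0.903, 0.429, -0.001], [0.429, -0.903, 0.0], [-0.0, -0.0, -1.0]]
force: [0.3, -0.9, -0.3]
gripper_width: 0.0939
gripper_force: 0.0
```

Request:
{"name": "drive_tool", "arguments": {"motion": "0 0 0 0 0 -7 0.094; 0 0 0 0 0 -7 0.094; 0 0 0 0 0 -7 0.094; 0 0 0 0 0 -7 0.094; 0 0 0 0 0 -7 0.094; 0 0 0 0 0 -7 0.094; 0 0 0 0 0 -7 0.094; 0 0 0 0 0 -7 0.094; 0 0 0 0 0 -7 0.094; 0 0 0 0 0 -7 0.094"}}

```text
clock: 1.77
position: [0.5504, -0.273, 0.205]
orientation: [[-0.101, 0.995, -0.001], [0.995, 0.101, 0.0], [0.0, -0.001, -1.0]]
force: [-0.8, -0.1, -0.7]
gripper_width: 0.0941
gripper_force: 0.0
```

Request:
{"name": "drive_tool", "arguments": {"motion": "0 0 0 0 0 -7 0.094; 0 0 0 0 0 -7 0.094; 0 0 0 0 0 -7 0.094; 0 0 0 0 0 -7 0.094; 0 0 0 0 0 -7 0.094; 0 0 0 0 0 -7 0.094; 0 0 0 0 0 -7 0.094; 0 0 0 0 0 -1.6 0.094; 0 0 0 0 0 0 0.094; 0 0 0 0 0 0 0.094"}}

```text
clock: 2.6
position: [0.5505, -0.273, 0.2052]
orientation: [[-0.828, 0.56, -0.0], [0.56, 0.828, 0.0], [0.001, -0.0, -1.0]]
force: [-0.3, 0.2, -0.2]
gripper_width: 0.0944
gripper_force: 0.0
```

```bash
python3 - <<'E'
from h import *
import pickle
s=manip.get_state();print({k:np.round(s[k],3).tolist() for k in("clock","joint_positions","position","force")})
R=np.array(s["orientation"]);print("yaw",np.degrees(np.arctan2(R[1,0],R[0,0])))
c=grab("wrist");pickle.dump(c,open("w.pkl","wb"));cv2.imwrite("pics/w1.png",c["frame"])
print(np.array(c["hand_eye"]).round(3))
E
```

```text
{'clock': 2.6, 'joint_positions': [-29.792, 25.529, 75.822, 0.002, 78.679, -85.728], 'position': [0.55, -0.273, 0.205], 'force': [-0.305, 0.222, -0.223]}
yaw 145.93514590357861
[[ 0.002 -0.964 -0.267  0.076]
 [ 1.     0.002  0.     0.001]
 [ 0.    -0.267  0.964 -0.178]
 [ 0.     0.     0.     1.   ]]
```

View pics/w1.png

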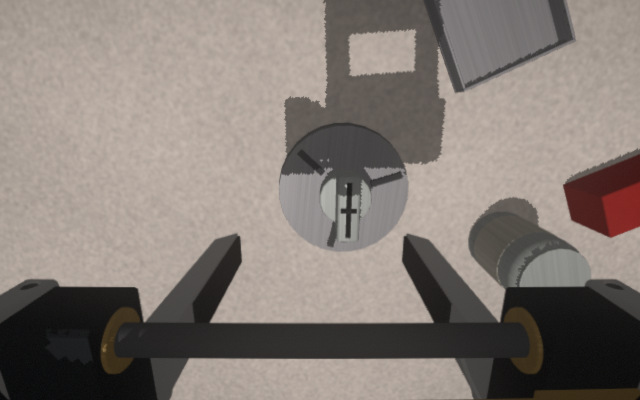

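The wrist view shows the cross at about (348,211), with its long stroke running nearly straight along tool x from (349,184) to (348,238). I'll refine this with masks.

```bash
python3 - <<'E'
from h import *
import pickle
c=pickle.load(open("w.pkl","rb"));g=cv2.cvtColor(c["frame"],cv2.COLOR_BGR2GRAY)
m=np.zeros_like(g);m[181:240,341:356]=(g[181:240,341:356]<70)*255
n,l,st,ce=cv2.connectedComponentsWithStats(m);i=1+np.argmax(st[1:,4]);print(st[i],ce[i])
ys,xs=np.nonzero(l==i);
rect=cv2.minAreaRect(np.c_[xs,ys].astype(np.float32));print(rect)
# stroke ends: mean col in top/bottom thirds
t=[(xs[ys<200].mean(),ys[ys<200].mean()),(xs[ys>222].mean(),ys[ys>222].mean())]
T=c["T"];R=T[:3,:3];P=T[:3,3]
cr=(st[i][0]+st[i][2]/2-.5,st[i][1]+st[i][3]/2-.5)
p=cast(c,[rect[0],*t],.104);print(p.round(4))
print("tool",((p-P)@R).round(4)); q=(p-P)@R; d=q[1]-q[2];print("ang err about tool z",np.degrees(np.arctan2(d[1],d[0])))
# depth check + stand circle
z=c["z_map"][185:238,340:356];print("zmed",np.median(z[z>0]))
print(((cast(c,[(343.5,187)],.036)-P)@R).round(4), cast(c,[(343.5,187)],.036).round(4))
E
```

```text
[341 183  15  54 288] [348.34027778 207.77083333]
((348.0, 209.5), (53.0, 14.0), 90.0)
[[ 0.5701 -0.2572  0.104 ]
 [ 0.5562 -0.2472  0.104 ]
 [ 0.5856 -0.2677  0.104 ]]
tool [[-0.0075  0.024   0.1012]
 [ 0.0096  0.0246  0.1012]
 [-0.0261  0.0241  0.1012]]
ang err about tool z 0.7971502117920244
zmed 0.28988108
[[-0.0028  0.0243  0.1692]] [[ 0.5664 -0.2544  0.036 ]]
```

```bash
python3 - <<'E'
from h import *
import pickle
for n in("w","top"):
    c=pickle.load(open(n+".pkl","rb"));z=c["z_map"]
    v,u=np.mgrid[0:400,0:640];d=rays(c,np.c_[u.ravel(),v.ravel()])*z.reshape(-1,1)
    if n=="w":
        T=c["T"]@np.array(c["hand_eye"]);X=d@T[:3,:3].T+T[:3,3]
    else: X=(d-np.array(c["t"]))@np.array(c["R"])
    X=X[(z.ravel()>0)&(np.hypot(X[:,0]-.568,X[:,1]+.256)<.085)]
    for lo,hi in((.03,.042),(.06,.072),(.098,.11)):
        S=X[(X[:,2]>lo)&(X[:,2]<hi)].astype(np.float32)
        if len(S)<8: print(n,lo,len(S));continue
        cc,r=cv2.minEnclosingCircle(S[:,:2]);print(n,lo,len(S),np.round(cc,4),round(r,4),np.median(S[:,2]),S[:,:2].mean(0).round(4),cv2.minAreaRect(S[:,:2]))
E
```

```text
Traceback (most recent call last):
cv2.error: OpenCV(4.12.0) /io/opencv/modules/imgproc/src/shapedescr.cpp:201: error: (-215:Assertion failed) count >= 0 && (depth == CV_32F || depth == CV_32S) in function 'minEnclosingCircle'
```

```bash
python3 - <<'E'
from h import *
import pickle
for n in("w","top"):
    c=pickle.load(open(n+".pkl","rb"));z=c["z_map"]
    v,u=np.mgrid[0:400,0:640];d=rays(c,np.c_[u.ravel(),v.ravel()])*z.reshape(-1,1)
    if n=="w":
        T=c["T"]@np.array(c["hand_eye"]);X=d@T[:3,:3].T+T[:3,3]
    else: X=(d-np.array(c["t"]))@np.array(c["R"])
    X=X[(z.ravel()>0)&(np.hypot(X[:,0]-.568,X[:,1]+.256)<.085)]
    for lo,hi in((.03,.042),(.06,.072),(.098,.11)):
        S=X[(X[:,2]>lo)&(X[:,2]<hi)]
        if len(S)<8: print(n,lo,len(S));continue
        Q=np.ascontiguousarray(S[:,:2],dtype=np.float32).reshape(-1,1,2)
        cc,r=cv2.minEnclosingCircle(Q);print(n,lo,len(S),np.round(cc,4),round(r,4),np.median(S[:,2]).round(4),S[:,:2].mean(0).round(4),np.round(np.hstack([np.ravel(a) for a in cv2.minAreaRect(Q)]),4))
E
```

```text
w 0.03 10099 [ 0.571  -0.2574] 0.07 0.0346 [ 0.5649 -0.2543] [ 0.571  -0.2576  0.1387  0.1385 56.1943]
w 0.06 920 [ 0.5682 -0.2563] 0.028 0.0672 [ 0.5678 -0.2592] [ 5.67000e-01 -2.55200e-01  5.09000e-02  5.18000e-02  6.09826e+01]
w 0.098 1506 [ 0.5704 -0.2577] 0.0308 0.1052 [ 0.569  -0.2566] [ 5.7050e-01 -2.5720e-01  2.0200e-02  5.9700e-02  5.5578e+01]
top 0.03 1969 [ 0.5706 -0.2567] 0.0707 0.0363 [ 0.5695 -0.2548] [ 0.5702 -0.2575  0.1391  0.1375  0.4711]
top 0.06 145 [ 0.569 -0.253] 0.0277 0.0686 [ 0.5748 -0.2485] [ 5.72200e-01 -2.55100e-01  5.06000e-02  4.75000e-02  8.62284e+01]
top 0.098 232 [ 0.5702 -0.2552] 0.0308 0.1067 [ 0.5705 -0.2546] [ 5.70100e-01 -2.56000e-01  2.19000e-02  6.00000e-02  5.64709e+01]
```

Request:
{"name": "drive_tool", "arguments": {"motion": "-0.0078 0.0242 0 0 0 0.2 0.094; 0 0 0 0 0 0 0.07; 0 0 0.03 0 0 0 0.06; 0 0 0.03 0 0 0 0.05; 0 0 0.03 0 0 0 0.05; 0 0 0.02 0 0 0 0.05; 0 0 0.012 0 0 0 0.05; 0 0 0.01 0 0 0 0.05; 0 0 0 0 0 0 0.05; 0 0 0 0 0 0 0.05", "newtons": 15}}

```text
clock: 3.48
position: [0.5709, -0.2575, 0.0742]
orientation: [[-0.827, 0.562, 0.001], [0.562, 0.827, -0.0], [-0.001, 0.0, -1.0]]
force: [-0.1, 0.2, 0.8]
gripper_width: 0.0504
gripper_force: 0.0
```

Request:
{"name": "drive_tool", "arguments": {"motion": "0 0 0 0 0 0 0.04; 0 0 0 0 0 0 0.03; 0 0 0 0 0 0 0.025; 0 0 0 0 0 0 0.022; 0 0 0 0 0 0 0.018; 0 0 0 0 0 0 0.015; 0 0 0 0 0 0 0.015; 0 0 0 0 0 0 0.015; 0 0 0 0 0 0 0.015; 0 0 0 0 0 0 0.015"}}

```text
clock: 4.32
position: [0.5706, -0.2575, 0.0736]
orientation: [[-0.827, 0.562, 0.0], [0.562, 0.827, -0.0], [-0.0, -0.0, -1.0]]
force: [-1.6, -2.6, 2.5]
gripper_width: 0.0198
gripper_force: 15.0
```

```bash
cat > s.py <<'E'
from h import *
s=manip.get_state()
R=np.array(s["orientation"]);print({k:np.round(s[k],3).tolist() for k in("clock","position","force","wrist_torque","gripper_width","gripper_force")},"j6",s["joint_positions"][5],"yaw",np.degrees(np.arctan2(R[1,0],R[0,0])))
E
python3 s.py
```

```text
{'clock': 4.317, 'position': [0.571, -0.258, 0.074], 'force': [-1.562, -2.558, 2.465], 'wrist_torque': [-0.468, 0.053, -0.023], 'gripper_width': 0.02, 'gripper_force': 14.989} j6 -83.4554180615396 yaw 145.82597693676166
```

Request:
{"name": "drive_tool", "arguments": {"motion": "0 -0.0003 0 0 0 1 0.015; 0 0 0 0 0 1 0.015; 0 0 0 0 0 1 0.015; 0 0 0 0 0 1 0.015; 0 0 0 0 0 1 0.015; 0 0 0 0 0 1 0.015; 0 0 0 0 0 0 0.015; 0 0 0 0 0 0 0.015; 0 0 0 0 0 0 0.015; 0 0 0 0 0 0 0.015"}}

```text
clock: 5.15
position: [0.5704, -0.2575, 0.0734]
orientation: [[-0.764, 0.645, 0.0], [0.645, 0.764, 0.0], [0.0, 0.0, -1.0]]
force: [0.7, 0.4, 2.5]
gripper_width: 0.0199
gripper_force: 15.0
```

```bash
python3 s.py
```

```text
{'clock': 5.15, 'position': [0.57, -0.257, 0.073], 'force': [0.685, 0.396, 2.496], 'wrist_torque': [0.241, -0.279, -0.039], 'gripper_width': 0.02, 'gripper_force': 14.992} j6 -77.49059835043202 yaw 139.8339172933338
```

Request:
{"name": "drive_tool", "arguments": {"motion": "0 0 0 0 0 1.5 0.015; 0 0 0 0 0 1.5 0.015; 0 0 0 0 0 1.5 0.015; 0 0 0 0 0 1.5 0.015; 0 0 0 0 0 1.5 0.015; 0 0 0 0 0 1.5 0.015; 0 0 0 0 0 0 0.015; 0 0 0 0 0 0 0.015; 0 0 0 0 0 0 0.015; 0 0 0 0 0 0 0.015"}}

```text
clock: 5.98
position: [0.5703, -0.2576, 0.0734]
orientation: [[-0.654, 0.756, -0.0], [0.756, 0.654, -0.0], [0.0, -0.0, -1.0]]
force: [-0.8, -0.2, 3.4]
gripper_width: 0.0202
gripper_force: 15.0
```

```bash
python3 s.py
```

```text
{'clock': 5.983, 'position': [0.57, -0.258, 0.073], 'force': [-0.791, -0.195, 3.413], 'wrist_torque': [-0.064, -0.015, -0.037], 'gripper_width': 0.02, 'gripper_force': 14.994} j6 -68.51763044069119 yaw 130.8605952142035
```

Request:
{"name": "drive_tool", "arguments": {"motion": "0 0 -0.0001 0 0 1.5 0.015; 0 0 -0.0001 0 0 1.5 0.015; 0 0 -0.0001 0 0 1.5 0.015; 0 0 -0.0001 0 0 1.5 0.015; 0 0 -0.0001 0 0 1.5 0.015; 0 0 -0.0001 0 0 1.5 0.015; 0 0 0 0 0 0 0.015; 0 0 0 0 0 0 0.015; 0 0 0 0 0 0 0.015; 0 0 0 0 0 0 0.015"}}

```text
clock: 6.82
position: [0.5704, -0.2576, 0.074]
orientation: [[-0.528, 0.849, 0.0], [0.849, 0.528, 0.0], [0.0, 0.0, -1.0]]
force: [-0.2, 1.1, 1.8]
gripper_width: 0.0199
gripper_force: 15.0
```

```bash
python3 s.py
```

```text
{'clock': 6.817, 'position': [0.57, -0.258, 0.074], 'force': [-0.197, 1.103, 1.801], 'wrist_torque': [0.042, -0.15, -0.021], 'gripper_width': 0.02, 'gripper_force': 14.994} j6 -59.52516918952414 yaw 121.86926682585838
```

Request:
{"name": "drive_tool", "arguments": {"motion": "0 0 -0.0001 0 0 1.5 0.015; 0 0 -0.0001 0 0 1.5 0.015; 0 0 -0.0001 0 0 1.5 0.015; 0 0 -0.0001 0 0 1.5 0.015; 0 0 -0.0001 0 0 1.5 0.015; 0 0 -0.0001 0 0 1.5 0.015; 0 0 0 0 0 1.5 0.015; 0 0 0 0 0 1.5 0.015; 0 0 0 0 0 0 0.015; 0 0 0 0 0 0 0.015"}}

```text
clock: 7.65
position: [0.5704, -0.2576, 0.0746]
orientation: [[-0.34, 0.94, -0.0], [0.94, 0.34, 0.0], [0.0, -0.0, -1.0]]
force: [-0.2, -0.2, 2.3]
gripper_width: 0.02
gripper_force: 15.0
```

```bash
python3 s.py
```

```text
{'clock': 7.65, 'position': [0.57, -0.258, 0.075], 'force': [-0.152, -0.213, 2.265], 'wrist_torque': [-0.003, -0.167, -0.054], 'gripper_width': 0.02, 'gripper_force': 14.994} j6 -47.545982373834136 yaw 109.8898840787304
```

Request:
{"name": "drive_tool", "arguments": {"motion": "0 0 -0.0001 0 0 2 0.015; 0 0 -0.0001 0 0 2 0.015; 0 0 -0.0001 0 0 2 0.015; 0 0 -0.0001 0 0 2 0.015; 0 0 -0.0001 0 0 2 0.015; 0 0 -0.0001 0 0 2 0.015; 0 0 -0.0001 0 0 1 0.015; 0 0 -0.0001 0 0 1 0.015; 0 0 0 0 0 0 0.015; 0 0 0 0 0 0 0.015"}}

```text
clock: 8.48
position: [0.5704, -0.2576, 0.0754]
orientation: [[-0.102, 0.995, -0.0], [0.995, 0.102, 0.0], [0.0, -0.0, -1.0]]
force: [0.1, 0.7, 0.8]
gripper_width: 0.02
gripper_force: 15.0
```

```bash
python3 s.py
```

```text
{'clock': 8.483, 'position': [0.57, -0.258, 0.075], 'force': [0.139, 0.699, 0.759], 'wrist_torque': [0.097, -0.175, -0.042], 'gripper_width': 0.02, 'gripper_force': 14.993} j6 -33.534994301861786 yaw 95.8780696284671
```

Request:
{"name": "drive_tool", "arguments": {"motion": "0 0 -0.0001 0 0 2 0.015; 0 0 -0.0001 0 0 2 0.015; 0 0 -0.0001 0 0 2 0.015; 0 0 -0.0001 0 0 2 0.015; 0 0 -0.0001 0 0 2 0.015; 0 0 0 0 0 2 0.015; 0 0 0 0 0 1 0.015; 0 0 0 0 0 1 0.015; 0 0 0 0 0 0 0.015; 0 0 0 0 0 0 0.015"}}

```text
clock: 9.32
position: [0.5701, -0.2575, 0.0758]
orientation: [[0.141, 0.99, -0.001], [0.99, -0.141, 0.0], [0.0, -0.001, -1.0]]
force: [-3.1, 1.5, 1.9]
gripper_width: 0.0198
gripper_force: 15.0
```

```bash
python3 s.py
```

```text
{'clock': 9.317, 'position': [0.57, -0.258, 0.076], 'force': [-3.053, 1.528, 1.913], 'wrist_torque': [0.288, 0.667, 0.099], 'gripper_width': 0.02, 'gripper_force': 14.995} j6 -19.533889505829624 yaw 81.87421923344789
```

The torque about z has flipped to +0.10 N m at 64°, which may be the hard stop. I'll probe with a small lift, backing off the turn slightly.

Request:
{"name": "drive_tool", "arguments": {"motion": "0 0 0 0 0 -1 0.015; 0 0 -0.0001 0 0 -1 0.015; 0 0 -0.0001 0 0 0 0.015; 0 0 -0.0001 0 0 0 0.015; 0 0 -0.0001 0 0 0 0.015; 0 0 -0.0001 0 0 0 0.015; 0 0 0 0 0 0 0.015; 0 0 0 0 0 0 0.015; 0 0 0 0 0 0 0.015; 0 0 0 0 0 0 0.015"}}

```text
clock: 10.15
position: [0.5704, -0.2576, 0.0764]
orientation: [[0.107, 0.994, -0.0], [0.994, -0.107, 0.0], [0.0, -0.0, -1.0]]
force: [-2.5, 0.3, -1.6]
gripper_width: 0.02
gripper_force: 15.0
```

```bash
python3 s.py
```

```text
{'clock': 10.15, 'position': [0.57, -0.258, 0.076], 'force': [-2.51, 0.311, -1.566], 'wrist_torque': [0.07, 0.419, 0.0], 'gripper_width': 0.02, 'gripper_force': 14.993} j6 -21.48280017988402 yaw 83.82903996913942
```

Request:
{"name": "drive_tool", "arguments": {"motion": "0 -0.0003 0 0 0 0 0.015; 0 0 -0.0001 0 0 0 0.015; 0 0 -0.0001 0 0 0 0.015; 0 0 -0.0001 0 0 0 0.015; 0 0 -0.0001 0 0 0 0.015; 0 0 -0.0001 0 0 0 0.015; 0 0 0 0 0 0 0.015; 0 0 0 0 0 0 0.015; 0 0 0 0 0 0 0.015; 0 0 0 0 0 0 0.015"}}

```text
clock: 10.98
position: [0.5702, -0.2576, 0.077]
orientation: [[0.108, 0.994, 0.0], [0.994, -0.108, -0.0], [-0.0, 0.0, -1.0]]
force: [0.6, 1.2, -0.6]
gripper_width: 0.02
gripper_force: 15.0
```

```bash
python3 s.py
```

```text
{'clock': 10.983, 'position': [0.57, -0.258, 0.077], 'force': [0.597, 1.236, -0.571], 'wrist_torque': [0.043, -0.213, -0.016], 'gripper_width': 0.02, 'gripper_force': 14.993} j6 -21.494732667200672 yaw 83.82769164196597
```

Fz stayed near zero as it rose, so the knob is free. Lifting in small steps with a force check.

Request:
{"name": "drive_tool", "arguments": {"motion": "0 0 -0.0003 0 0 0 0.015; 0 0 -0.0003 0 0 0 0.015; 0 0 -0.0003 0 0 0 0.015; 0 0 0 0 0 0 0.015; 0 0 0 0 0 0 0.015; 0 0 0 0 0 0 0.015; 0 0 0 0 0 0 0.015; 0 0 0 0 0 0 0.015; 0 0 0 0 0 0 0.015; 0 0 0 0 0 0 0.015"}}

```text
clock: 11.82
position: [0.5701, -0.2576, 0.0778]
orientation: [[0.108, 0.994, -0.0], [0.994, -0.108, 0.0], [-0.0, -0.0, -1.0]]
force: [-0.6, -0.1, -1.3]
gripper_width: 0.02
gripper_force: 15.0
```

```bash
python3 s.py
```

```text
{'clock': 11.817, 'position': [0.57, -0.258, 0.078], 'force': [-0.639, -0.084, -1.326], 'wrist_torque': [-0.05, 0.043, 0.021], 'gripper_width': 0.02, 'gripper_force': 14.992} j6 -21.494853513452988 yaw 83.82787883231808
```

Request:
{"name": "drive_tool", "arguments": {"motion": "0 0 -0.001 0 0 0 0.015; 0 0 -0.002 0 0 0 0.015; 0 0 -0.003 0 0 0 0.015; 0 0 -0.004 0 0 0 0.015; 0 0 -0.004 0 0 0 0.015; 0 0 -0.004 0 0 0 0.015; 0 0 -0.004 0 0 0 0.015; 0 0 -0.004 0 0 0 0.015; 0 0 -0.005 0 0 0 0.015; 0 0 -0.005 0 0 0 0.015", "newtons": 25}}

```text
clock: 12.65
position: [0.5701, -0.2576, 0.1143]
orientation: [[0.108, 0.994, -0.0], [0.994, -0.108, 0.0], [0.0, -0.0, -1.0]]
force: [0.8, -0.0, -2.3]
gripper_width: 0.0195
gripper_force: 25.0
```

Request:
{"name": "drive_tool", "arguments": {"motion": "0 0 -0.006 0 0 0 0.015; 0 0 -0.008 0 0 0 0.015; 0 0 -0.008 0 0 0 0.015; 0 0 -0.008 0 0 0 0.015; 0 0 -0.008 0 0 0 0.015; 0 0 -0.006 0 0 0 0.015; 0 0 -0.004 0 0 0 0.015; 0 0 0 0 0 0 0.015; 0 0 0 0 0 0 0.015; 0 0 0 0 0 0 0.015"}}

```text
clock: 13.48
position: [0.5699, -0.2575, 0.1613]
orientation: [[0.108, 0.994, -0.001], [0.994, -0.108, 0.0], [0.0, -0.001, -1.0]]
force: [0.5, 0.8, -2.0]
gripper_width: 0.0199
gripper_force: 25.0
```

```bash
python3 - <<'E'
from h import *
exec(open("s.py").read())
import pickle
a=pickle.load(open("top.pkl","rb"))
z=a["z_map"];v,u=np.mgrid[0:400,0:640]
X=(rays(a,np.c_[u.ravel(),v.ravel()])*z.reshape(-1,1)-np.array(a["t"]))@np.array(a["R"])
S=X[(z.ravel()>0)&(np.hypot(X[:,0]-.489,X[:,1]+.024)<.12)&(X[:,2]>.015)&(X[:,2]<.04)]
r=cv2.minAreaRect(np.ascontiguousarray(S[:,:2],dtype=np.float32).reshape(-1,1,2));print("tray",r,len(S))
P=np.array(s["position"]);print("tool shift",R.T@(np.r_[r[0],P[2]]-P))
c=grab("scene");cv2.imwrite("pics/s2.png",c["frame"])
E
```

```text
{'clock': 13.483, 'position': [0.57, -0.257, 0.161], 'force': [0.502, 0.816, -2.008], 'wrist_torque': [-0.03, -0.066, 0.035], 'gripper_width': 0.02, 'gripper_force': 24.992} j6 -21.494626682880575 yaw 83.82855945365844
tray ((0.4895254075527191, -0.024972133338451385), (0.12052421271800995, 0.1512185037136078), 80.74173736572266) 309
tool shift [ 2.22497688e-01 -1.04926667e-01  1.36427125e-04]
```

View pics/s2.png

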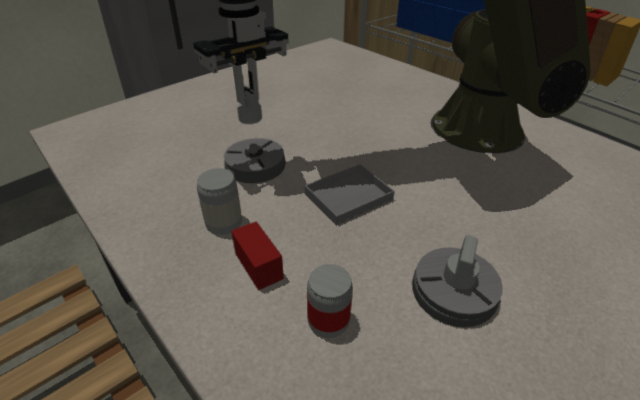

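The knob is held at (250,108) and the bare spindle shows on the stand at (253,150). Moving over the tray.

Request:
{"name": "drive_tool", "arguments": {"motion": "0.01 -0.005 0 0 0 0 0.015; 0.02 -0.01 0 0 0 0 0.015; 0.03 -0.014 0 0 0 0 0.015; 0.03 -0.014 0 0 0 0 0.015; 0.03 -0.014 0 0 0 0 0.015; 0.03 -0.014 0 0 0 0 0.015; 0.03 -0.014 0 0 0 0 0.015; 0.02 -0.01 0 0 0 0 0.015; 0.015 -0.007 0 0 0 0 0.015; 0.007 -0.003 0 0 0 0 0.015"}}

```text
clock: 14.37
position: [0.4889, -0.0238, 0.1618]
orientation: [[0.106, 0.994, -0.0], [0.994, -0.106, 0.0], [0.0, -0.0, -1.0]]
force: [-0.1, -0.1, -1.3]
gripper_width: 0.0197
gripper_force: 25.0
```

Request:
{"name": "drive_tool", "arguments": {"motion": "0 0 0.005 0 0 0 0.015; 0 0 0.012 0 0 0 0.015; 0 0 0.015 0 0 0 0.015; 0 0 0.015 0 0 0 0.015; 0 0 0.015 0 0 0 0.015; 0 0 0.015 0 0 0 0.015; 0 0 0.015 0 0 0 0.015; 0 0 0.012 0 0 0 0.015; 0 0 0.006 0 0 0 0.015; 0 0 0.003 0 0 0 0.015"}}

```text
clock: 15.2
position: [0.4893, -0.0263, 0.0477]
orientation: [[0.108, 0.994, -0.002], [0.994, -0.108, 0.0], [-0.0, -0.002, -1.0]]
force: [0.2, 0.4, -1.2]
gripper_width: 0.0201
gripper_force: 25.0
```

```bash
python3 s.py
```

```text
{'clock': 15.2, 'position': [0.489, -0.026, 0.048], 'force': [0.225, 0.446, -1.248], 'wrist_torque': [0.018, -0.033, -0.025], 'gripper_width': 0.02, 'gripper_force': 24.992} j6 -1.1319909277246534 yaw 83.78131354064956
```

Request:
{"name": "drive_tool", "arguments": {"motion": "0 0 0.001 0 0 0 0.015; 0 0 0.001 0 0 0 0.015; 0 0 0.001 0 0 0 0.015; 0 0 0.001 0 0 0 0.015; 0 0 0.001 0 0 0 0.015; 0 0 0.001 0 0 0 0.015; 0 0 0.0005 0 0 0 0.015; 0 0 0 0 0 0 0.015; 0 0 0 0 0 0 0.015; 0 0 0 0 0 0 0.015", "newtons": 15}}

```text
clock: 16.03
position: [0.4896, -0.0255, 0.0424]
orientation: [[0.107, 0.994, 0.0], [0.994, -0.107, -0.0], [-0.0, 0.0, -1.0]]
force: [-0.7, 0.3, -1.1]
gripper_width: 0.02
gripper_force: 15.0
```

Request:
{"name": "drive_tool", "arguments": {"motion": "0 0 0.0003 0 0 0 0.015; 0 0 0.0003 0 0 0 0.015; 0 0 0.0003 0 0 0 0.015; 0 0 0.0003 0 0 0 0.015; 0 0 0 0 0 0 0.015; 0 0 0 0 0 0 0.015; 0 0 0 0 0 0 0.015; 0 0 0 0 0 0 0.015; 0 0 0 0 0 0 0.015; 0 0 0 0 0 0 0.015"}}

```text
clock: 16.87
position: [0.4896, -0.0255, 0.0412]
orientation: [[0.108, 0.994, 0.0], [0.994, -0.108, 0.0], [0.0, 0.0, -1.0]]
force: [0.2, -0.8, -1.0]
gripper_width: 0.0197
gripper_force: 15.0
```

Request:
{"name": "drive_tool", "arguments": {"motion": "0 0 0.0003 0 0 0 0.015; 0 0 0.0003 0 0 0 0.015; 0 0 0.0003 0 0 0 0.015; 0 0 0 0 0 0 0.015; 0 0 0 0 0 0 0.015; 0 0 0 0 0 0 0.015; 0 0 0 0 0 0 0.015; 0 0 0 0 0 0 0.015; 0 0 0 0 0 0 0.015; 0 0 0 0 0 0 0.015"}}

```text
clock: 17.7
position: [0.4896, -0.0255, 0.0402]
orientation: [[0.108, 0.994, -0.0], [0.994, -0.108, 0.0], [0.0, -0.0, -1.0]]
force: [0.7, -0.5, -2.1]
gripper_width: 0.0202
gripper_force: 15.0
```

Request:
{"name": "drive_tool", "arguments": {"motion": "0 0 0.0003 0 0 0 0.015; 0 0 0.0003 0 0 0 0.015; 0 0 0 0 0 0 0.015; 0 0 0 0 0 0 0.015; 0 0 0 0 0 0 0.015; 0 0 0 0 0 0 0.015; 0 0 0 0 0 0 0.015; 0 0 0 0 0 0 0.015; 0 0 0 0 0 0 0.015; 0 0 0 0 0 0 0.015"}}

```text
clock: 18.53
position: [0.4896, -0.0255, 0.0396]
orientation: [[0.107, 0.994, -0.0], [0.994, -0.107, 0.0], [-0.0, -0.0, -1.0]]
force: [0.4, -0.2, -1.5]
gripper_width: 0.0202
gripper_force: 15.0
```

Request:
{"name": "drive_tool", "arguments": {"motion": "0 0 0.0003 0 0 0 0.015; 0 0 0.0003 0 0 0 0.015; 0 0 0.0003 0 0 0 0.015; 0 0 0 0 0 0 0.015; 0 0 0 0 0 0 0.015; 0 0 0 0 0 0 0.015; 0 0 0 0 0 0 0.015; 0 0 0 0 0 0 0.015; 0 0 0 0 0 0 0.015; 0 0 0 0 0 0 0.015"}}

```text
clock: 19.37
position: [0.4896, -0.0255, 0.0388]
orientation: [[0.108, 0.994, 0.0], [0.994, -0.108, 0.0], [0.0, 0.0, -1.0]]
force: [0.2, -0.4, -1.5]
gripper_width: 0.0197
gripper_force: 15.0
```

Request:
{"name": "drive_tool", "arguments": {"motion": "0 0 0.0003 0 0 0 0.015; 0 0 0.0002 0 0 0 0.015; 0 0 0 0 0 0 0.015; 0 0 0 0 0 0 0.015; 0 0 0 0 0 0 0.015; 0 0 0 0 0 0 0.015; 0 0 0 0 0 0 0.015; 0 0 0 0 0 0 0.015; 0 0 0 0 0 0 0.015; 0 0 0 0 0 0 0.015"}}

```text
clock: 20.2
position: [0.4896, -0.0255, 0.0382]
orientation: [[0.108, 0.994, -0.0], [0.994, -0.108, 0.0], [0.0, -0.0, -1.0]]
force: [0.4, 0.5, -1.8]
gripper_width: 0.0203
gripper_force: 15.0
```

Request:
{"name": "drive_tool", "arguments": {"motion": "0 0 0.0003 0 0 0 0.015; 0 0 0.0003 0 0 0 0.015; 0 0 0 0 0 0 0.015; 0 0 0 0 0 0 0.015; 0 0 0 0 0 0 0.015; 0 0 0 0 0 0 0.015; 0 0 0 0 0 0 0.015; 0 0 0 0 0 0 0.015; 0 0 0 0 0 0 0.015; 0 0 0 0 0 0 0.015"}}

```text
clock: 21.03
position: [0.4896, -0.0255, 0.0381]
orientation: [[0.108, 0.994, 0.0], [0.994, -0.108, -0.0], [0.0, 0.0, -1.0]]
force: [-3.7, 1.2, 6.8]
gripper_width: 0.0197
gripper_force: 15.0
```

Request:
{"name": "drive_tool", "arguments": {"motion": "0 0 0.0003 0 0 0 0.015; 0 0 0.0002 0 0 0 0.015; 0 0 0 0 0 0 0.015; 0 0 0 0 0 0 0.015; 0 0 0 0 0 0 0.015; 0 0 0 0 0 0 0.015; 0 0 0 0 0 0 0.015; 0 0 0 0 0 0 0.015; 0 0 0 0 0 0 0.015; 0 0 0 0 0 0 0.015"}}

```text
clock: 21.87
position: [0.4896, -0.0255, 0.0381]
orientation: [[0.107, 0.994, 0.0], [0.994, -0.107, -0.0], [-0.0, 0.0, -1.0]]
force: [-7.4, 1.6, 15.0]
gripper_width: 0.0198
gripper_force: 15.0
```

Contact. I'll ease off, open slowly and rise.

Request:
{"name": "drive_tool", "arguments": {"motion": "0 0 -0.0003 0 0 0 0.015; 0 0 -0.0003 0 0 0 0.015; 0 0 0 0 0 0 0.015; 0 0 0 0 0 0 0.015; 0 0 0 0 0 0 0.022; 0 0 0 0 0 0 0.026; 0 0 0 0 0 0 0.03; 0 0 0 0 0 0 0.036; 0 0 0 0 0 0 0.042; 0 0 0 0 0 0 0.048"}}

```text
clock: 22.7
position: [0.4895, -0.0255, 0.0377]
orientation: [[0.108, 0.994, -0.0], [0.994, -0.108, 0.0], [0.0, -0.0, -1.0]]
force: [0.2, -0.5, -0.0]
gripper_width: 0.0451
gripper_force: 0.0
```

Request:
{"name": "drive_tool", "arguments": {"motion": "0 0 0 0 0 0 0.05; 0 0 -0.005 0 0 0 0.05; 0 0 -0.01 0 0 0 0.05; 0 0 -0.02 0 0 0 0.05; 0 0 -0.02 0 0 0 0.05; 0 0 -0.03 0 0 0 0.05; 0 0 -0.03 0 0 0 0.05; 0 0 -0.02 0 0 0 0.05; 0 0 0 0 0 0 0.05; 0 0 0 0 0 0 0.05"}}

```text
clock: 23.53
position: [0.4899, -0.0256, 0.1742]
orientation: [[0.108, 0.994, 0.003], [0.994, -0.108, -0.0], [-0.0, 0.003, -1.0]]
force: [0.4, 0.0, 0.3]
gripper_width: 0.0498
gripper_force: 0.0
```

```bash
python3 - <<'E'
from h import *
exec(open("s.py").read())
c=grab("scene");w=grab("wrist")
cv2.imwrite("pics/s3.png",np.vstack([cv2.resize(c["frame"],(480,300)),cv2.resize(w["frame"],(480,300))]))
E
```

```text
{'clock': 23.533, 'position': [0.49, -0.026, 0.174], 'force': [0.415, 0.038, 0.338], 'wrist_torque': [0.014, -0.034, -0.06], 'gripper_width': 0.05, 'gripper_force': 0.0} j6 -1.0946070043705738 yaw 83.8267238759634
```

View pics/s3.png

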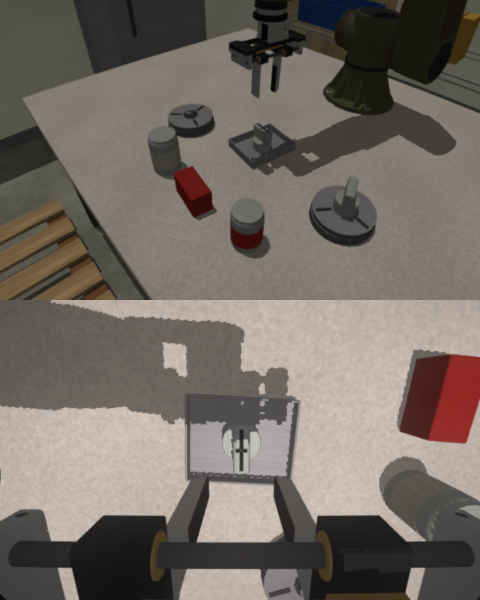

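The knob stands upright in the middle of the tray (wrist view, about (241,448)), the gripper is clear and nothing else has moved.

```bash
python3 -c "
from plant import manip;print(manip.sign_off())"
```

```text
the job is handed in; nothing more can be done
None
```

I unscrewed the marked knob clockwise by feel, lifted it off its spindle and set it upright in the tray, then handed the job in after about 23.6 s; no verdict came back, but the last pictures show the plain knob, cans and carton unmoved.

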